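# Centre the coin tube on the weighing pan

### The arm

A 6-joint arm with a two-finger parallel gripper is mounted at the origin on the work surface. World frame = base frame: x ahead of the robot, y to its left, z up, the work surface at z = 0. Lengths are in mm, angles in rad, forces in N, time in s.
With the tool pointing down it reaches from about 400 to 925 mm from the base axis. Payload 12.5 kg.
Tool frame: the origin (TCP) lies at the very end of the fingers, on their centre line; the grasp point (between the pads) lies 19 mm behind it (env.grasp_offset is the distance from the TCP to the grasp point, in mm); z points along the fingers, y is the direction in which the jaws open and shut (so a half turn about z gives the same grasp; the last joint's range is limited). The gripper opens to 95 mm and grips with 3 to 60 N. Pads are 20 mm wide; open, the fingers measure 119 mm over their backs; the gripper's body (75 mm by 180 mm) begins 59 mm behind the grasp point.
Start: joints at [-1.275, 0.491, 1.559, -0, 1.092, -0.106], TCP at [244.446, -575.233, 214.661] pointing down, gripper open.
Joint ranges: [-3.1, 3.1], [-0.84, 2.19], [0.05, 2.79], [-1.13, 4.28], [0.06, 2.93], [-2.69, 2.69]. Speed limits (rad/s): [2.22, 2.22, 2.79, 3.14, 3.14, 3.14].

### API

Orientations are given as [roll, pitch, yaw] about the fixed x, y, z axes, in that order (R = Rz(yaw) Ry(pitch) Rx(roll)).
In Python, from cell import env gives the robot as it stands. The module is installed in compiled form; this text tells all that it offers.
- The arm moves only by the shell command python3 -m pendant 'ROWS'. ROWS is JSON, one flat list of numbers, 5 for each row, row after row: the shift along the tool's x, y, z as a fraction of full scale, then the turn about the tool's z as a fraction of full scale, then the gripper's target within -1 to 1 (shut at 1, half-way at 0, fully open at -1). In form: [x, y, z, turn, grip, x, y, z, turn, grip, ...]. A call has 1 to 10 rows; each row shifts and turns the commanded pose from where the row before left it, along the tool's axes as they then stand; what a row does not reach is not made up. Full scale, the value 1, is 0.4 m for a shift and 180 degrees for a turn. A row lasts 1/8 s, in which the tool goes at most 62.5 mm and 10.7 degrees, less where a joint would pass 70% of its speed; a pose out of reach is approached as far as the arm can. A call with a number of a shift or a turn outside -1 to 1 is refused whole. A call with a gripper value outside its range is refused whole. The fingers move at their own pace and stop on an object; the grip force is fixed at half the most. Time passes only in rows, so rows that do not move let the fingers close. It gives the time, the measured TCP pose, the force and the opening at its end, in the units of the state.
- env.state(): the state, without advancing time (a new reading comes with each control period).
- env.read_camera(name): name is "scene" or "top" or "wrist"; returns the picture (420x560x3 uint8, red, green, blue); there is no depth.
- env.camera_model(name): a dict with "fx", "fy", "cx", "cy" (pixels), "view" (4x4, takes a point from world to camera coordinates); the wrist camera has in their place "tool_from_camera" (4x4, takes a point from camera to tool coordinates, whose origin is the TCP and whose axes are the flange's). Camera axes: x right, y down, z forward; pixel columns grow to the right and rows downward; lengths in mm; the calibration is good to about 2 mm. The wrist camera is an equidistant fisheye: a pixel r from the principal point sees the ray r / f radians off the axis. A picture is of the moment at which its call begins: read the wrist's pose just before it. camera_model takes no time and is no camera call.
- env.job_done(): hands the job in, once; it reports no verdict.
Trained networks look in the newest picture that a camera, given by its name, has taken for a name from the list of things; names that differ only in an ending like _2 or _b are one class to them, and where a whole thing is asked for, a point or a joint stands for the part that bears it (a point fixed in the world has none). Each returns a list of dicts, best first, with "confidence" (0 to 1); they miss things now and then, are a little off and sometimes report something else, mostly with a low value. They report only what shows in the picture. A call takes as long as a camera call. They do not tell look-alikes from the thing itself.
- env.masks_of(thing, camera): "region" (420x560 bool, what is visible of it).
- env.landmark_of(thing, camera): "xyz" ([x, y, z] in mm, in world coordinates, good to about 4 mm: a listed point, or the origin of a listed thing).
The state is a dict: "t": time; "joints": joint angles; "qvel": joint speeds; "tau": joint torques, N m; "eef_pos": TCP position; "tcp_rot": TCP orientation; "ft_force": force on the tool from outside, world axes, zero at the start; "moment": the same for the moment, N m; "opening": opening from 0.0 (shut) to 1.0 (fully open).
Only numpy, scipy, OpenCV 4.12 (cv2) and the standard library are available. Lean on these libraries where they do the work, as an engineer would, in place of code of your own. Each camera call takes 0.05 s, during which the arm holds its last target.

### The job

The full coin tube standing off-centre on the round pan of the coin scale has to stand in the middle to be weighed correctly. Nudge it over with light fingertip taps, low on its side because it is wobbly, until its foot stands wholly inside the small ring engraved round the pan's centre, then take the hand away. Never grip or lift the tube, do not tip it over, knock it off or shove it hard, do not press on the pan or the scale, and leave the other things on the counter where they are.

Things in the scene. Friction and masses are not known exactly. Their poses are not given: they have to be found in the camera images.
- tube: The full coin tube on the scale's pan: grey plastic, 0.11-0.23 kg, 64 mm tall, upright. Foot 24 mm diameter, 6 mm high; body 30 mm diameter from 6 to 50 mm; ribbed cap 28 mm diameter. Origin: centre of its underside, z up along its axis. Wobbly: pushed slowly less than 20 mm above the pan it slides without tipping and stops when the push stops; pushed high up it topples.
- pan: The scale's round steel weighing pan, fixed, 92 mm diameter, 6 mm thick. Origin: centre of its flat top face (56 mm above the counter), z up; turned to any angle. Two flat concentric rings are engraved on it: the small one round the centre has 36 mm inner diameter, the outer one 80 mm. No part of the scale is higher than the pan: free access from all sides.
- scale: The coin scale, white plastic, fixed, 135 mm wide. Origin: on the counter right below the pan's centre. Its housing reaches 63 mm along its +x, 67 mm to either side along y, and 158 mm along -x, where the console with display and keys is; 42 mm high below the pan, console up to 41 mm.
- spare_tube: Bystander: a second, identical coin tube, standing upright on the counter beside the scale. Origin: centre of its underside, z up.
- dish: Bystander: round brass change dish with a few coins in it, 108 mm diameter, 20 mm high, standing on the counter beside the scale. Origin: centre of its underside.
- stapler: Bystander: black steel stapler lying on the counter, 140 mm long along its x, 36 mm wide, about 53 mm high. Origin: centre of its underside.
- magnifier: Bystander: round magnifying glass lying flat on the counter, 80 mm diameter, 13 mm high, with a horn handle reaching 148 mm along its -x. Origin: below the centre of the lens, on the counter.
Not all that is in view belongs to the job. What is shaped like the tube but blue is not meant.

How it is judged:
By the outcome, as a careful person would: the job done as asked, in the order asked, and still so for the second after the job is handed in, with the robot touching nothing.
It also fails if it takes over 48 s, if anything falls off the work surface, if the arm or the gripper's body presses on something with over 40 N, if the wrist force passes 120 N, or if a joint passes its speed limit or range.

## Working session

There is one attempt and no reset: what is moved stays moved. The work goes in short steps, Python scripts to look and compute and a shell command to move; the robot and the scene stay as the last step left them, time stands still between calls to the robot, and variables do not carry over. Pictures are saved under pics/ and viewed, and the job is handed in when it is done.

```bash
mkdir -p pics; python3 - <<'E'
from cell import env
import cv2
s=env.state();print(s)
for c in ["scene","top","wrist"]:
    im=env.read_camera(c);cv2.imwrite(f"pics/{c}0.png",im[:,:,::-1])
    for t in ["tube","pan"]:
        print(c,t,[(round(d['confidence'],2),[round(float(v)) for v in d['xyz']]) for d in env.landmark_of(t,c)])
E
```

```text
{'t': 0.0, 'joints': array([-1.27458998e+00,  4.91570183e-01,  1.55944988e+00,  2.10049399e-05,
        1.09169793e+00, -1.05569519e-01]), 'qvel': array([-6.80559850e-04, -2.65428219e-04,  7.79262186e-05,  7.75320817e-04,
        2.45981737e-05,  4.68703497e-04]), 'tau': array([-4.42882301e-03, -6.12650156e+01, -2.58178657e+01,  6.90731546e-02,
        4.82100318e-02, -6.52567860e-05]), 'eef_pos': array([ 244.38019321, -574.97796136,  214.05500214]), 'tcp_rot': array([-3.14047554e+00, -1.37106392e-04,  4.01766092e-01]), 'ft_force': array([-0.51465033,  0.70349787,  0.83514998]), 'moment': array([-0.02682989, -0.01634434,  0.012577  ]), 'opening': 0.9984518450609513}
scene tube [(0.88, [581, 1, 57]), (0.81, [684, -114, 1]), (0.68, [423, -105, -2])]
scene pan [(0.73, [592, 16, 60])]
top tube [(0.6, [578, -2, 57]), (0.56, [423, -104, -1]), (0.51, [684, -117, -1])]
top pan [(0.57, [601, 22, 54])]
wrist tube []
wrist pan []
```

View pics/scene0.png

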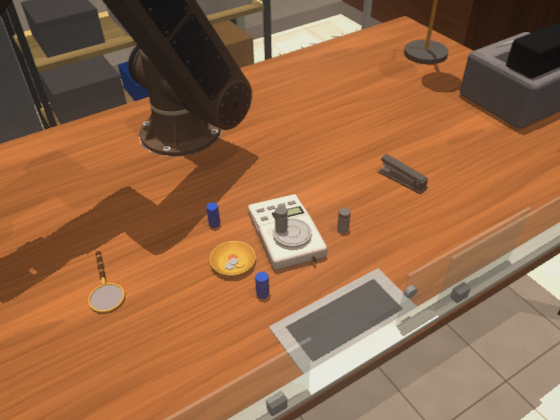

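View pics/top0.png

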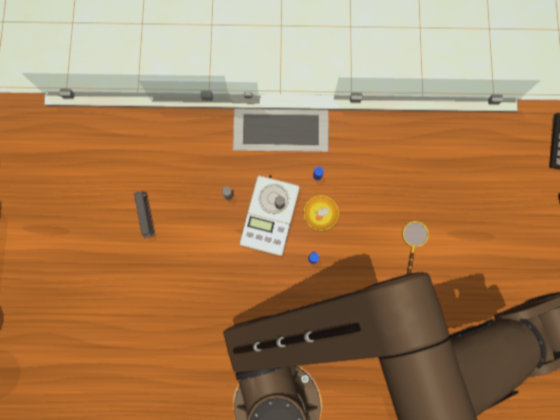

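```bash
python3 - <<'E'
from cell import env
import numpy as np
np.set_printoptions(suppress=True,precision=4)
for c in ["scene","top","wrist"]: print(c,env.camera_model(c))
E
```

```text
scene {'fx': 535.2126808182608, 'fy': 535.2126808182608, 'cx': 276.9956141796769, 'cy': 216.78594417916327, 'view': array([[   0.5349,    0.8448,   -0.0151, -303.3782],
       [   0.5798,   -0.38  ,   -0.7207, -265.639 ],
       [  -0.6146,    0.3768,   -0.6931, 1664.5757],
       [   0.    ,    0.    ,    0.    ,    1.    ]])}
top {'fx': 533.0286040186397, 'fy': 533.0286040186397, 'cx': 282.4327357129825, 'cy': 209.97937198505275, 'view': array([[   0.0118,   -0.9999,    0.0057,  -16.9759],
       [  -0.9829,   -0.0126,   -0.1834,  563.599 ],
       [   0.1835,   -0.0035,   -0.983 , 1536.9869],
       [   0.    ,    0.    ,    0.    ,    1.    ]])}
wrist {'fx': 325.19226210127806, 'fy': 325.19226210127806, 'cx': 283.85087917827497, 'cy': 212.67341367862804, 'tool_from_camera': array([[   0.0006,   -0.9694,   -0.2456,   67.8644],
       [   1.    ,    0.0006,    0.0002,    0.6195],
       [  -0.0001,   -0.2456,    0.9694, -169.8766],
       [   0.    ,    0.    ,    0.    ,    1.    ]])}
```

The wanted tube is the grey one on the pan, at top (280,202) / scene (281,218). The other candidates are:
- the grey spare on the counter at top (228,193) / scene (344,221)
- the blue look-alikes at top (318,173) and (314,258)

I'll go to a hover for a close crop with the wrist camera.

```bash
python3 -m pendant '[0.05,-0.04,0,0,1, 0.1,-0.08,0,0,1, 0.1,-0.08,0,0,1, 0.1,-0.08,0,0,1, 0.1,-0.08,0,0,1, 0.1,-0.08,0,0,1, 0.1,-0.08,0,0,1, 0.1,-0.08,0,0,1, 0.1,-0.08,0,0,1, 0.1,-0.08,0,0,1]'
```

```text
t: 1.7
eef_pos: [476.0, -145.3, 214.9]
tcp_rot: [3.141, -0.0, 0.402]
ft_force: [1.8, -0.6, 0.7]
opening: 0.02
```

```bash
python3 -m pendant '[0.1,-0.08,0,0,1, 0.08,-0.06,0,0,1, 0,0,0,-0.05,1, 0,0,0,-0.05,1, 0,0,0,-0.02,1, 0,0,0,0,1]'; python3 - <<'E'
from cell import env
import cv2
print(env.state()['eef_pos'],env.state()['tcp_rot'],env.state()['opening'])
im=env.read_camera("wrist");cv2.imwrite(f"pics/wrist1.png",im[:,:,::-1])
im=env.read_camera("top");cv2.imwrite(f"pics/top1.png",im[:,:,::-1])
E
```

```text
t: 2.45
eef_pos: [519.7, -67.1, 214.7]
tcp_rot: [3.141, -0.0, 0.778]
ft_force: [-0.0, 1.2, -0.4]
opening: 0.001
[519.66275184 -67.07606094 214.67181344] [ 3.14141780e+00 -1.60432044e-05  7.78346997e-01] 0.0013729893049849548
```

View pics/wrist1.png

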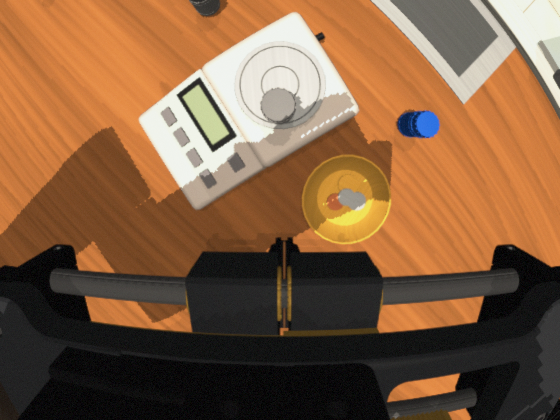

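The wrist view shows the pan centred near (281,85), with the grey tube's top at (278,105) and the dish at (346,198). I'll rectify the pan plane to measure.

```bash
cat > h.py <<'E'
from cell import env
import numpy as np, cv2
from scipy.spatial.transform import Rotation as R
def wtc():
    s=env.state(); T=np.eye(4); T[:3,:3]=R.from_euler('xyz',s['tcp_rot']).as_matrix(); T[:3,3]=s['eef_pos']
    m=env.camera_model("wrist"); return T@m['tool_from_camera'],m
def proj(P,W,m):
    P=np.asarray(P,float); c=(P-W[:3,3])@W[:3,:3]
    rho=np.hypot(c[...,0],c[...,1]); th=np.arctan2(rho,c[...,2]); k=m['fx']*th/np.maximum(rho,1e-9)
    return np.stack([m['cx']+k*c[...,0],m['cy']+k*c[...,1]],-1)
def ortho(im,W,m,z,cx,cy,half=55,s=5):
    n=int(2*half*s); a=(np.arange(n)+.5)/s-half
    X=cx+a[::-1][:,None]+0*a[None]; Y=cy-a[None]+0*a[:,None]   # up=+x, right=-y
    p=proj(np.stack([X,Y,z+0*X],-1),W,m).astype(np.float32)
    return cv2.remap(im,p[...,0],p[...,1],cv2.INTER_CUBIC)
E
python3 - <<'E'
from h import *
W,m=wtc(); im=env.read_camera("wrist")
print(W[:3,3])
for t in["tube","pan"]: print(t,[(round(d['confidence'],2),np.round(d['xyz'],1)) for d in env.landmark_of(t,"wrist")])
a=ortho(im,W,m,56,597,19); b=ortho(im,W,m,120,580,0)
cv2.imwrite("pics/o1.png",a[:,:,::-1]);cv2.imwrite("pics/o1t.png",b[:,:,::-1])
E
```

```text
[568.08399727 -19.85778305 384.54446207]
tube [(0.92, array([ 686.1, -120.2,    2. ])), (0.87, array([576.2,  -0.7,  57.6]))]
pan [(0.61, array([602.1,  18.9,  58.4]))]
```

View pics/o1.png

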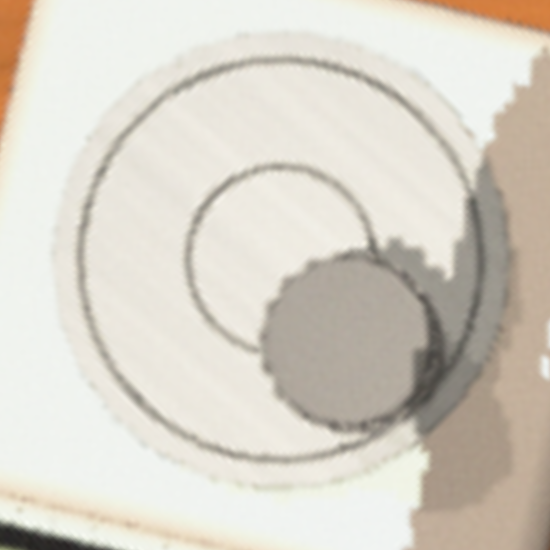

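View pics/o1t.png

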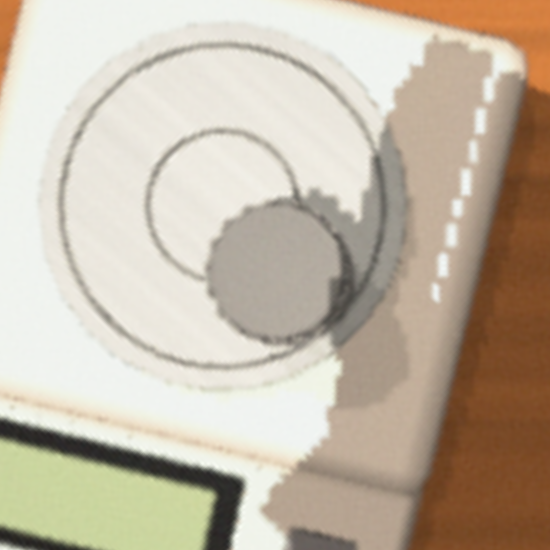

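Measured pan centre: about (599.9, 17.8). Tube: about (580.9, -0.3). The ring measures 80.8 mm and the cap 27.6 mm, which matches the sizes given. The push is 26 mm along about 43.6°. I'll descend 15 mm clear behind the tube, with the tip about 11 mm above the pan.

```bash
python3 -m pendant '[0.063,-0.0065,0,0.006,1, 0.063,-0.0065,0,0,1, 0,0,0.06,0,1, 0,0,0.08,0,1, 0,0,0.08,0,1, 0,0,0.07,0,1, 0,0,0.05,0,1, 0,0,0.028,0,1, 0,0,0,0,1]'; python3 - <<'E'
from h import *
print(env.state()['eef_pos'],env.state()['tcp_rot'])
W,m=wtc(); im=env.read_camera("wrist");cv2.imwrite("pics/wrist2.png",cv2.resize(im[:,:,::-1][60:300,150:420],None,fx=2.4,fy=2.4))
E
```

```text
t: 3.82
eef_pos: [552.1, -28.4, 67.1]
tcp_rot: [-3.141, 0.001, 0.76]
ft_force: [-0.3, 0.1, 0.8]
opening: 0.006
[552.12871875 -28.37225721  67.06012848] [-3.14096054e+00  5.73462854e-04  7.59653776e-01]
```

View pics/wrist2.png

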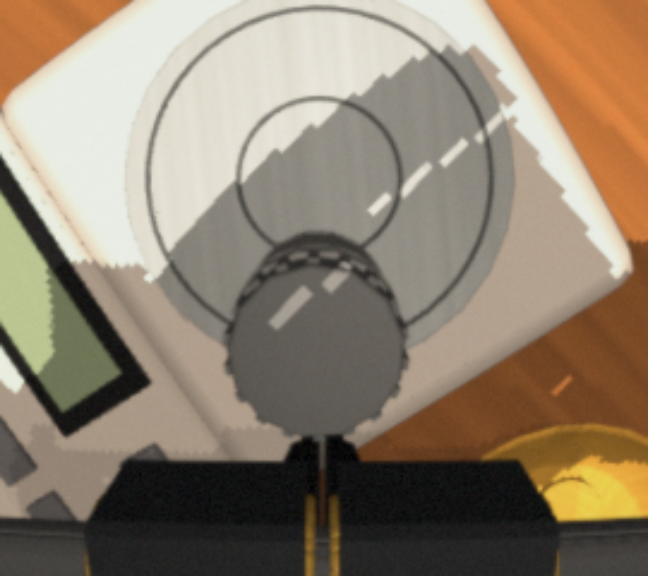

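The fingertip, tube and pan centre all line up at column ~318 of the crop. I'll tap gently and check the force.

```bash
python3 -m pendant '[0.01,0,0,0,1, 0.01,0,0,0,1, 0.005,0,0,0,1, 0.005,0,0,0,1, 0.005,0,0,0,1, 0.005,0,0,0,1, 0.005,0,0,0,1, 0.005,0,0,0,1, 0.005,0,0,0,1, 0,0,0,0,1]'; cat > look.py <<'E'
from h import *
import sys
print(np.round(env.state()['eef_pos'],1),np.round(env.state()['ft_force'],1))
W,m=wtc(); im=env.read_camera("wrist")
n=sys.argv[1]
cv2.imwrite(f"pics/{n}.png",cv2.resize(im[:,:,::-1][60:300,150:420],None,fx=2.4,fy=2.4))
E
python3 look.py w3
```

```text
t: 5.12
eef_pos: [568.4, -13.1, 67.4]
tcp_rot: [3.141, -0.0, 0.76]
ft_force: [-0.2, -1.1, 1.0]
opening: 0.004
[568.4 -13.1  67.4] [-0.2 -1.1  1. ]
```

View pics/w3.png

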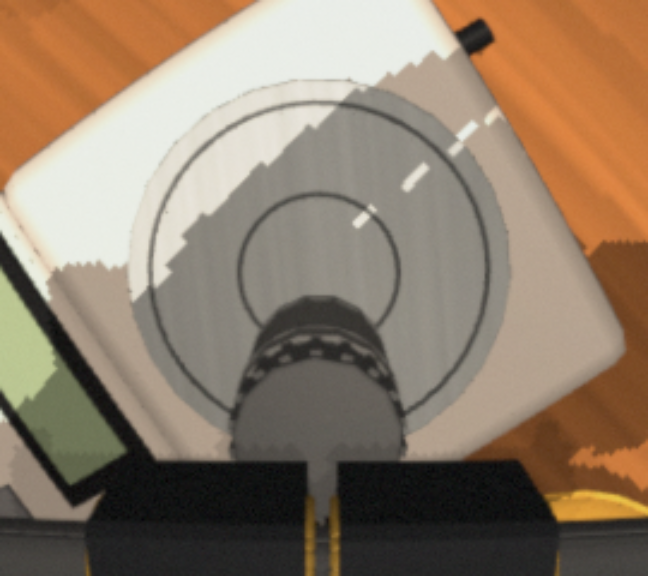

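```bash
cat > ov.py <<'E'
from h import *
import sys
n=sys.argv[1]; tx,ty=map(float,sys.argv[2:4])
px,py=(float(sys.argv[4]),float(sys.argv[5])) if len(sys.argv)>4 else (599.9,17.8)
s=env.state(); print(np.round(s['eef_pos'],1),np.round(s['tcp_rot'],3),np.round(s['ft_force'],1),'t',s['t'])
W,m=wtc(); im=env.read_camera("wrist")[:,:,::-1]
x0,y0,x1,y1=150,60,420,300; f=2.4
o=cv2.resize(im[y0:y1,x0:x1],None,fx=f,fy=f,interpolation=cv2.INTER_CUBIC)
cv2.imwrite(f"pics/{n}_raw.png",o)
a=np.linspace(0,2*np.pi,200)
def circ(cx,cy,z,r,col):
    p=proj(np.stack([cx+r*np.cos(a),cy+r*np.sin(a),z+0*a],-1),W,m)
    p=((p-[x0,y0]+.5)*f-.5); cv2.polylines(o,[np.round(p*8).astype(np.int32)],True,col,1,cv2.LINE_AA,3)
circ(px,py,56,18.3,(0,0,255));circ(px,py,56,40,(0,0,255))
circ(tx,ty,120,14,(0,255,0));circ(tx,ty,106,15,(255,255,0));circ(tx,ty,62,15,(255,0,255));circ(tx,ty,56,12,(255,0,0))
cv2.imwrite(f"pics/{n}.png",o)
E
python3 ov.py w4 586.5 5
```

```text
[568.3 -13.1  67.4] [ 3.141 -0.     0.76 ] [-0.3 -1.   0.9] t 5.175
```

View pics/w4.png

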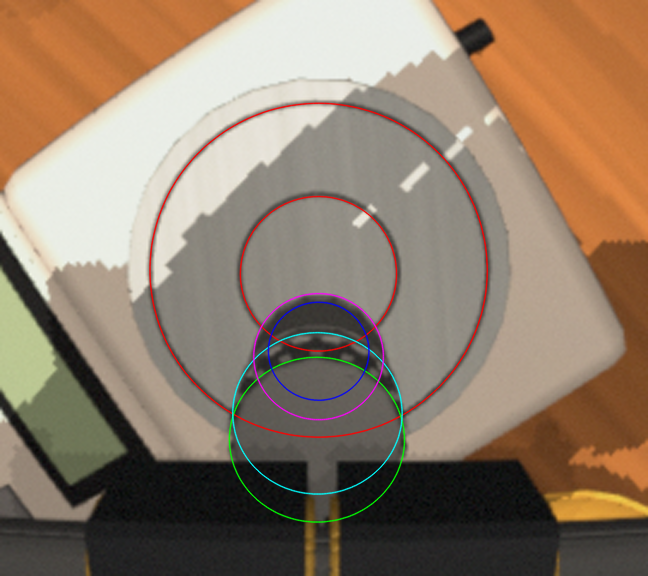

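The ring overlay fits exactly, and the tube is upright at about (586, 4.5). It moved about 7 mm with roughly 1 N of force. About 19 mm remain, so I'll go on for 16 mm.

```bash
python3 -m pendant '[0.005,0,0,0,1, 0.005,0,0,0,1, 0.005,0,0,0,1, 0.005,0,0,0,1, 0.005,0,0,0,1, 0.005,0,0,0,1, 0.005,0,0,0,1, 0.005,0,0,0,1, 0,0,0,0,1]'; python3 ov.py w5 597.5 15.5
```

```text
t: 6.35
eef_pos: [579.9, -2.0, 67.4]
tcp_rot: [3.141, -0.0, 0.76]
ft_force: [-0.3, 0.4, -0.1]
opening: 0.007
[579.9  -2.   67.4] [ 3.141 -0.     0.76 ] [-0.3  0.4 -0.1] t 6.35
```

View pics/w5.png

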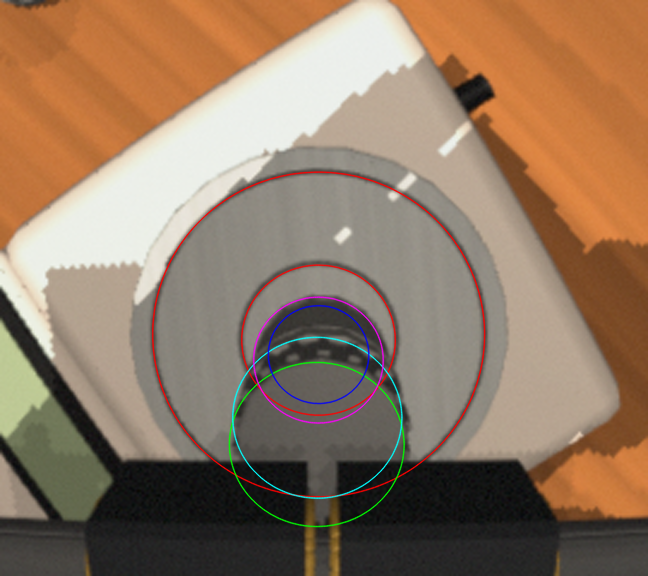

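The foot is already nearly inside the ring, about 1 mm to the right and 3 mm short. One more light tap, then I'll back off.

```bash
python3 -m pendant '[0.004,0,0,0,1, 0.004,0,0,0,1, 0,0,0,0,1, -0.01,0,0,0,1, -0.04,0,0,0,1, -0.06,0,0,0,1, 0,0,0,0,1]'; python3 ov.py w6 600 17
```

```text
t: 7.28
eef_pos: [548.9, -31.4, 67.5]
tcp_rot: [-3.141, 0.001, 0.758]
ft_force: [0.6, 0.7, -0.0]
opening: -0.0
[548.9 -31.4  67.5] [-3.141e+00  1.000e-03  7.580e-01] [ 0.6  0.7 -0. ] t 7.275
```

View pics/w6.png

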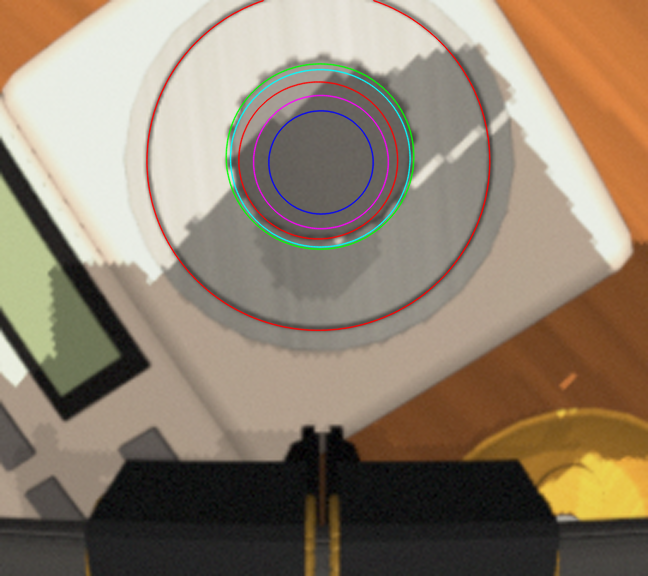

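The foot stands inside the ring, within about 1 mm of the centre. I'll raise the hand away and check from the higher view.

```bash
python3 -m pendant '[-0.04,0,-0.03,0,1, -0.04,0,-0.08,0,1, 0,0,-0.08,0,1, 0,0,-0.08,0,1, 0,0,-0.08,0,1, 0,0,0,0,1, 0,0,0,0,1]'; python3 ov.py w7 600.6 17.5; python3 - <<'E'
from h import *
W,m=wtc(); im=env.read_camera("wrist")
b=ortho(im,W,m,120,600,18); a=ortho(im,W,m,56,600,18)
cv2.imwrite("pics/o7.png",cv2.resize(np.hstack([a,b])[:,:,::-1],None,fx=.72,fy=.72))
for c in["wrist","scene"]:
  if c=="scene": im=env.read_camera(c);cv2.imwrite("pics/s7.png",im[:,:,::-1])
  for t in["tube","pan"]: print(c,t,[(round(d['confidence'],2),np.round(d['xyz'],1)) for d in env.landmark_of(t,c)])
E
```

```text
t: 8.2
eef_pos: [526.5, -52.4, 207.3]
tcp_rot: [-3.141, 0.0, 0.76]
ft_force: [0.3, -0.9, 0.1]
opening: 0.002
[526.5 -52.4 207.3] [-3.141  0.     0.76 ] [ 0.3 -0.9  0.1] t 8.2
wrist tube [(0.77, array([599.8,  17.3,  56. ])), (0.61, array([ 686.7, -116.6,    1.2]))]
wrist pan [(0.82, array([601. ,  20.2,  57.6]))]
scene tube [(0.74, array([599.3,  16.6,  56.2])), (0.57, array([ 682.8, -112.1,    6.2])), (0.56, array([ 418.5, -104.2,   -1.3]))]
scene pan [(0.68, array([594.7,  18.4,  62.5]))]
```

View pics/o7.png

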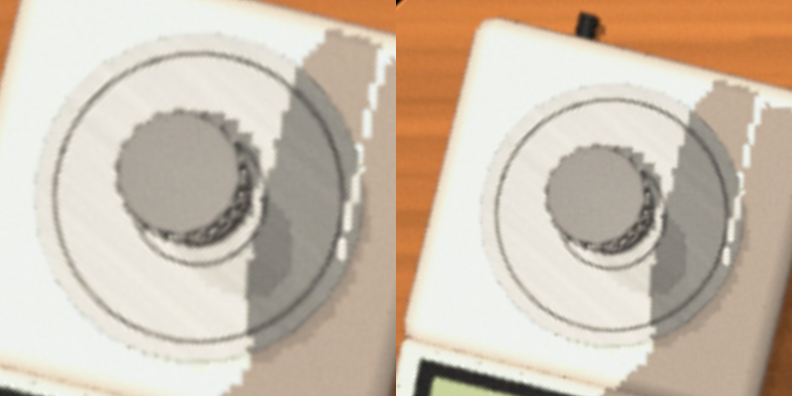

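View pics/s7.png

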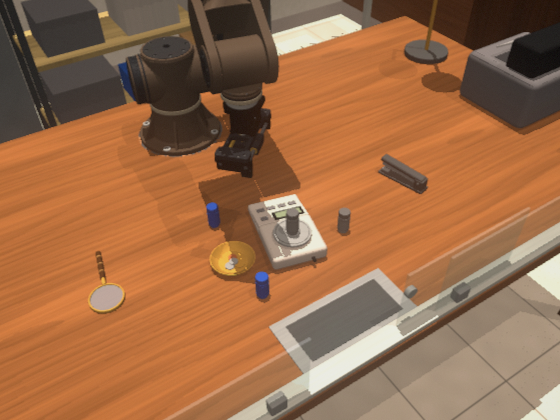

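View pics/w7.png

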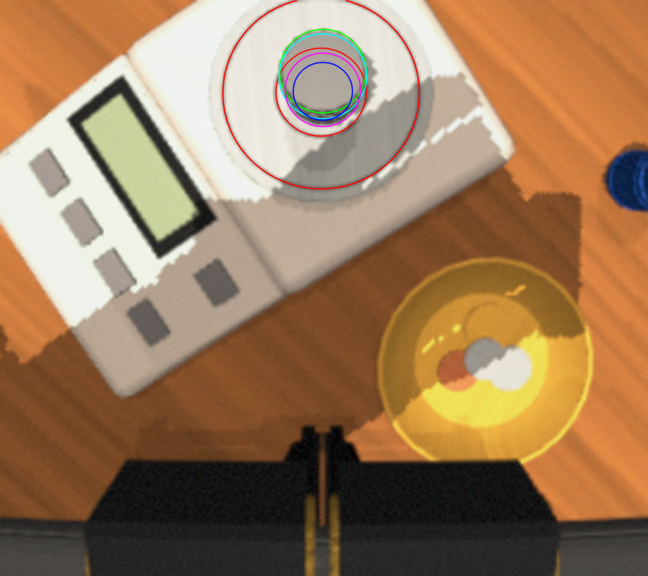

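The overlay and the rectified view both put the tube at about (601, 17.6), upright. That is around 1 mm from the ring centre, with 6 mm allowed. I'm handing the job in.

```bash
python3 -c "
from cell import env
print(env.job_done())"
```

```text
the job is handed in; nothing more can be done
None
```

The grey tube now stands upright on the pan, with its foot wholly inside the small ring. I moved it about 26 mm in three slow pushes with the closed fingertips, 11 mm above the pan, then took the hand away and handed the job in at about 8.5 s.

- **Position:** the last wrist picture puts the tube at about (601, 17.6) and the pan centre at (599.9, 17.8). That is around 1 mm off centre, and the ring allows 6 mm.
- **Force:** the readings after each push were about 1 N, no more than the sensor shows in free air. I did not see the forces during the pushes.
- **Other things on the counter:** the last scene view shows them where they were.
- **Disagreement:** the networks' tube position matched mine to about 2 mm. Their pan position scattered by about 5 mm (scene camera: 594.7, 18.4), so I relied on the ring overlay from the wrist camera, which fitted the engraved rings exactly.

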